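# Put the nesting beakers away in the caddy and bring their pot to the front

### The arm

A 6-joint arm with a two-finger parallel gripper is mounted at the origin on the work surface. World frame = base frame: x ahead of the robot, y to its left, z up, the work surface at z = 0. Lengths are in m, angles in rad, forces in N, time in s.
With the tool pointing down it reaches from about 0.375 to 0.925 m from the base axis. Payload 5.7 kg.
Tool frame: the origin (TCP) lies between the finger pads; the fingertips stand 14 mm ahead of it and the grasp point (between the pads) lies 5 mm behind it; z points along the fingers, y is the line along which they close (so a half turn about z gives the same grasp; the last joint's range is limited). The gripper opens to 88 mm and grips with 3 to 60 N. Pads are 20 mm wide; open, the fingers measure 115 mm over their backs; the gripper's body (75 mm by 178 mm) begins 61 mm behind the grasp point.
Start: joints at [-1.285, 0.359, 1.51, -0, 1.272, -0.115], TCP at [0.234, -0.552, 0.237] pointing down, gripper open.
Joint ranges: [-2.97, 2.97], [-1.01, 2.36], [0.21, 2.38], [-0.96, 4.11], [0.2, 2.71], [-2.98, 2.98]. Speed limits (rad/s): [2.39, 2.39, 3.14, 3.14, 3.14, 3.14].

### API

Orientations are given as a 3x3 rotation matrix whose columns are the frame's x, y, z axes.
In Python, from station import bot gives the robot as it stands. Calls block until the motion is done:
- bot.move_to(position, orientation): joint-space move of the TCP to a pose.
- bot.move_l(position, rot=None, vel=0.15, contact_N=None): straight line of the TCP; rot=None keeps the orientation; vel is the mean speed in m/s. With contact_N (N) it stops when the force on the tool has changed by that much, and returns True; else False.
- bot.move_joints(angles): joint-space move.
- bot.command_gripper(opening, grasp_force=None): opening from 0.0 (shut) to 1.0 (fully open); grasp_force is the grip in N (None keeps the last); returns when the fingers have stopped.
- bot.pause(seconds).
- bot.ik(position, orientation): joint angles nearest the present ones, or None.
- bot.sense(): the state.
- bot.get_image(name): name is "side" or "top"; returns (picture, depth): 400x640x3 uint8, blue, green, red; 400x640 float32, m along the optical axis (not along the pixel's ray), 0 where there is no reading.
- bot.camera_info(name): a dict with "vertical_fov" (degrees; the focal length in pixels is half the picture's height over the tangent of half this angle, whatever the lens; pixels are square), "cx", "cy" (the principal point, pixels), "D" ([k1, k2, p1, p2, k3] as OpenCV has them; the pictures are not rectified), "eye" and "orientation" of the camera in the world. Camera axes: x right, y up, looking along -z (the intrinsics and any distortion apply to the point x, -y, -z); pixel columns grow to the right and rows downward; lengths in m; the calibration is good to about 2 mm. A picture is of the moment at which its call begins. camera_info takes no time and is no camera call.
A pose or a line that the arm cannot do raises bot.Unreachable and nothing moves.
- bot.close_job(): hands the job in; it is judged then, once.
The state is a dict: "time": time; "joints": joint angles; "qvel": joint speeds; "joint_efforts": joint torques, N m; "tcp_pos": TCP position; "ee_rot": TCP orientation; "ft_force": force on the tool from outside, world axes, zero at the start; "wrist_torque": the same for the moment, N m; "opening": opening from 0.0 (shut) to 1.0 (fully open); "grasp_force": force on a finger pad.
Only numpy, scipy, OpenCV 4.12 (cv2) and the standard library are available. Lean on these libraries where they do the work, as an engineer would, in place of code of your own. Each camera call takes 0.05 s, during which the arm holds its last target. There are 200 camera calls.

### The job

Leaving the glue jar, the brass weight and the brush where they are, put the loose rinsing beakers away, nested in size order in the red pot on the desk caddy: first the wide blue beaker into the red pot, then the slim white beaker into the blue one, each standing upright on the bottom and let go. Then turn the turntable (its black centre handle is there for that) until the red pot sits squarely at the yellow front pointer, and finish while still gripping it firmly so that it stays still there: do not let go.

Things in the scene. Friction and masses are not known exactly. Their poses are not given: they have to be found in the camera images.
- caddy_base: Fixed foot of the desk caddy: dark steel disc, 296 mm across, 12 mm high, with a yellow pointer bar on the desk (14 mm high) sticking out of its rim to 199 mm from the axis. Origin: on the turning axis, at desk level. The pointer lies along its -x axis. It cannot be moved.
- front_spot (a point): Point on the fixed foot where the middle of the red pot must come: 95 mm from the turning axis in the direction of the yellow pointer, at the height of the pot's inner floor (31 mm above the desk).
- pot_in (a point): Centre of the inner floor of the red pot, 31 mm above the desk and 95 mm from the turning axis. The pot is open-topped, fast on the turntable, 90 mm across at the rim (inside 82 mm, at the floor 78 mm), its rim 76 mm above the desk, its floor 5 mm thick. The turntable is a pale wood disc, 280 mm across, top 26 mm above the desk; it also carries two lidded jars, fast, 62 mm wide, tops 92 mm above the desk, middles 95 mm from the axis, 2.0 rad either side of the pot.
- turntable: The turning part of the caddy. Origin: on the turning axis, at desk level; its -x axis points at the red pot, and lies along the pointer when the pot is at the front. It turns freely both ways about the vertical axis, without stops, with slight friction (about 0.06 N m), and stays where it is left.
- handle (a point): Point to grip on the turntable's handle, on the turning axis, 143 mm above the desk. The handle is a black upright plate on a steel post, fast to the turntable: 50 mm long along the turntable's x axis (so it points at the pot), 14 mm thick along the turntable's y axis, from 115 to 157 mm above the desk, higher than all else on the caddy.
- mid_beaker: Wide loose beaker, blue, open-topped, upright: 80 mm high, 62 mm across at the rim and 56 mm at the bottom, wall 3 mm, floor 5 mm thick, about 110 g. Origin: centre of its underside. Standing in the red pot, its rim is 35 mm above the pot's rim.
- slim_beaker: Slim loose beaker, white, open-topped, upright: 105 mm high, 40 mm across at the rim and 35 mm at the bottom, wall 3 mm, floor 5 mm thick, about 70 g. Origin: centre of its underside. Standing inside the blue beaker, its rim is 30 mm above the blue rim.
- glue_jar: Bystander: glue jar with a green cap, 64 mm across, 85 mm high, on the desk. Origin: centre of its underside.
- weight: Bystander: brass paperweight, 60 mm across, 45 mm high, with a knob on top. Origin: centre of its underside.
- brush: Bystander: flat brush about 170 mm long and under 40 mm wide lying on the desk, its length along its x axis. Origin: on its underside, near the middle.
Things that resemble listed ones, but are neither listed nor needed, are in the scene too. Several things have the shape of the slim_beaker; the one meant has the colours described above. Of the things shaped like the mid_beaker, the blue one is meant.

How it is judged:
By the outcome, as a careful person would: the job done as asked, in the order asked, and still so for the second after the job is handed in, while the arm keeps its last pose, push and grip.
It also fails if it takes over 67 s, if anything falls off the work surface, if the arm or the gripper's body presses on something with over 40 N, if the wrist force passes 120 N, or if a joint passes its speed limit or range.

## Working session

There is one attempt and no reset: what is moved stays moved. The work goes in short steps, each a Python script; the robot and the scene stay as the last script left them, time stands still between calls to the robot, and variables do not carry over. Pictures are saved under pics/ and viewed, at most 10 in all, crops included, and the job is handed in when it is done.

```bash
ls; mkdir -p pics; cat > h.py <<'E'
import numpy as np, cv2
from station import bot
def cam(n):
    i=bot.camera_info(n); f=200/np.tan(np.radians(i["vertical_fov"])/2)
    K=np.array([[f,0,i["cx"]],[0,f,i["cy"]],[0,0,1.]])
    return K,np.array(i["D"],float),np.array(i["eye"],float),np.array(i["orientation"],float).reshape(3,3)
def rays(n,px):
    K,D,e,R=cam(n)
    u=cv2.undistortPoints(np.array(px,float).reshape(-1,1,2),K,D).reshape(-1,2)
    d=np.c_[u[:,0],-u[:,1],-np.ones(len(u))]
    return e,d@R.T
def plane(n,px,z):
    e,d=rays(n,px); return e+d*((z-e[2])/d[:,2])[:,None]
def deep(n,px,depth):
    e,d=rays(n,px); return e+d*np.array([depth[int(v),int(u)] for u,v in px])[:,None]
E
python3 - <<'E'
from h import *
for n in("top","side"):
    p,d=bot.get_image(n); cv2.imwrite(f"pics/{n}0.png",p); np.save(f"pics/{n}0.npy",d)
    print(n,bot.camera_info(n))
E
```

```text
pics
top {'vertical_fov': 43.09893404077114, 'cx': 322.4230900289164, 'cy': 198.7197577096441, 'D': array([-0.16237205,  0.        ,  0.        ,  0.        ,  0.        ]), 'eye': array([ 3.95454273e-01, -6.75895677e-04,  1.63172073e+00]), 'orientation': array([[-0.01389818,  0.99704687, -0.07552731],
       [-0.99990281, -0.01377522,  0.00214873],
       [ 0.00110198,  0.07554984,  0.99714142]])}
side {'vertical_fov': 54.96097806315542, 'cx': 318.1184683891713, 'cy': 208.01557149478575, 'D': array([-0.0066143,  0.       ,  0.       ,  0.       ,  0.       ]), 'eye': array([0.10793226, 0.5796916 , 0.97138839]), 'orientation': array([[-0.81393383,  0.44093158, -0.37827379],
       [-0.58087478, -0.62865972,  0.51707973],
       [-0.00980871,  0.64059839,  0.76781344]])}
```

View pics/top0.png

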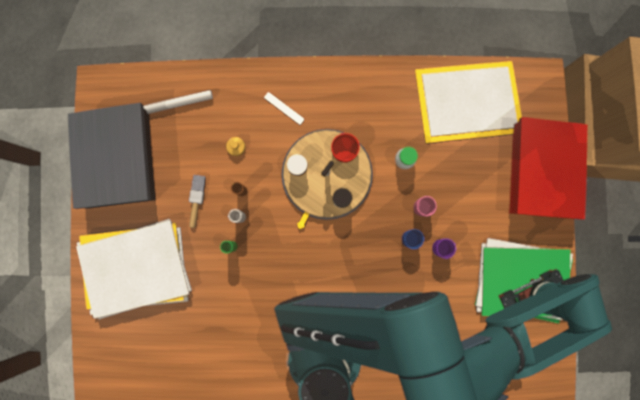

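View pics/side0.png

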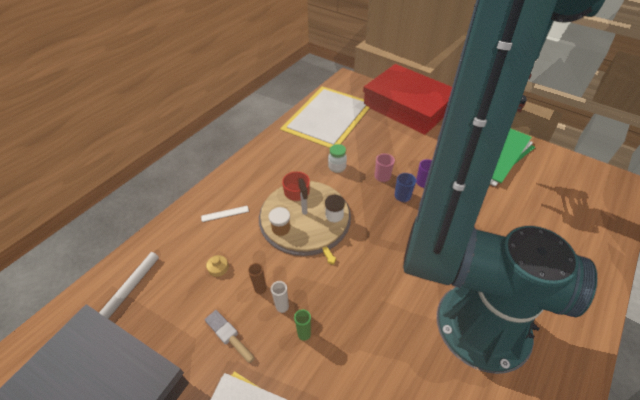

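Top view: pot (345,148), handle (327,168), pointer (303,222), blue beaker (413,239), purple and pink decoys (445,248) and (427,206), slim white (236,215) between brown (238,188) and green (228,246), glue jar (406,157). The side view agrees: blue (404,187), white (280,296).

```bash
cat >> h.py <<'E'
def cloud(n,d,box):
    x0,x1,y0,y1=box; px=[(u,v) for v in range(y0,y1) for u in range(x0,x1) if d[v,u]>0]
    return np.array(px),deep(n,px,d)
def fitc(P):
    A=np.c_[2*P[:,:2],np.ones(len(P))]; s=np.linalg.lstsq(A,(P[:,:2]**2).sum(1),rcond=None)[0]
    return s[:2],np.sqrt(s[2]+s[:2]@s[:2])
def comps(img,lo,hi,amin=15):
    m=cv2.inRange(cv2.cvtColor(img,cv2.COLOR_BGR2HSV),lo,hi)
    n,l,s,c=cv2.connectedComponentsWithStats(m)
    return [(s[i],c[i],l==i) for i in range(1,n) if s[i,4]>=amin]
E
python3 - <<'E'
from h import *
boxes={"top":dict(blue=(398,428,225,256),white=(224,250,205,230),pot=(328,362,130,166),handle=(316,338,155,185)),
"side":dict(blue=(390,420,170,206),white=(268,294,278,318),pot=(278,314,168,202),handle=(294,314,172,205))}
zr=dict(blue=.08,white=.105,pot=.076,handle=.157)
for n in boxes:
    d=np.load(f"pics/{n}0.npy")
    for k,b in boxes[n].items():
        px,P=cloud(n,d,b); S=P[abs(P[:,2]-zr[k])<(.006 if k!="handle" else .012)]
        if len(S)<4: print(n,k,len(S),P[:,2].max());continue
        (cx,cy),r=cv2.minEnclosingCircle(S[:,:2].astype(np.float32)); c,rf=fitc(S)
        v=np.linalg.svd(S[:,:2]-S[:,:2].mean(0))[2][0]
        print(n,k,len(S),"enc",np.round([cx,cy,r],4),"fit",c.round(4),rf.round(4),"mean",S.mean(0).round(4),"dir",np.degrees(np.arctan2(v[1],v[0])).round(1))
img=cv2.imread("pics/top0.png"); 
for n in("top","side"):
    img=cv2.imread(f"pics/{n}0.png")
    for s,c,m in comps(img,(20,150,120),(35,255,255)):
        v,u=np.nonzero(m); P=plane(n,np.c_[u,v],.014)
        print(n,"yellow",s,c.round(1),P.mean(0).round(4))
# wood disc edge from depth: points at z .026
d=np.load("pics/top0.npy"); px,P=cloud("top",d,(270,385,118,228)); S=P[(P[:,2]>.019)&(P[:,2]<.033)]
h=cv2.convexHull(S[:,:2].astype(np.float32))[:,0]; print("disc",fitc(h),cv2.minEnclosingCircle(h))
E
```

```text
top blue 61 enc [ 0.3863 -0.2828  0.0316] fit [ 0.3859 -0.282 ] 0.0295 mean [ 0.385  -0.2839  0.0796] dir -133.5
top white 41 enc [0.4643 0.2642 0.02  ] fit [0.4645 0.264 ] 0.0184 mean [0.4635 0.2645 0.1052] dir 153.8
top pot 121 enc [ 0.6763 -0.0764  0.0452] fit [ 0.6756 -0.0765] 0.0427 mean [ 0.6783 -0.0783  0.0759] dir -102.2
top handle 84 enc [ 0.6002 -0.018   0.0249] fit [ 0.5996 -0.0178] 0.0151 mean [ 0.5987 -0.0186  0.1567] dir 143.6
side blue 86 enc [ 0.3848 -0.2801  0.0325] fit [ 0.3838 -0.2796] 0.0293 mean [ 0.3834 -0.2799  0.0787] dir 105.7
side white 90 enc [0.464  0.2647 0.0204] fit [0.4637 0.2647] 0.0181 mean [0.4645 0.2646 0.1045] dir 137.1
side pot 120 enc [ 0.6731 -0.0726  0.0461] fit [ 0.6722 -0.0728] 0.0425 mean [ 0.6777 -0.074   0.0747] dir 109.8
side handle 79 enc [ 0.5972 -0.0158  0.0264] fit [ 0.5947 -0.016 ] 0.0165 mean [ 0.595  -0.0132  0.1551] dir 143.8
top yellow [ 415   61  106   82 1527] [463.  101.5] [ 0.8364 -0.4768  0.014 ]
top yellow [230 138  11   9  60] [234.2 141.2] [0.7096 0.2802 0.014 ]
top yellow [297 212  12  17 115] [302.7 220.1] [0.4502 0.0597 0.014 ]
top yellow [173 223   5  21  44] [174.9 231.4] [0.4187 0.4744 0.014 ]
top yellow [ 80 229  50  15 261] [ 98.8 235.7] [0.4058 0.7354 0.014 ]
top yellow [ 84 285   6  24  60] [ 86.4 298.9] [0.1969 0.7802 0.014 ]
top yellow [168 297  15   4  31] [176.2 298.9] [0.201  0.4713 0.014 ]
side yellow [323 247   7  12  30] [325.7 251.7] [0.4635 0.059  0.014 ]
side yellow [328 254   8  10  29] [331.6 260.1] [0.4327 0.0733 0.014 ]
disc (array([ 0.58975283, -0.01460185]), np.float64(0.1491951205233878)) ((0.5804581642150879, -0.010082878172397614), 0.16567325592041016)
```

```bash
cat >> h.py <<'E'
def rot(deg):
    a=np.radians(deg); c,s=np.cos(a),np.sin(a); return np.array([[-s,c,0],[c,s,0],[0,0,-1.]])
def best(pos,deg):
    q0=np.array(bot.sense()["joints"]); o=[]
    for k in(0,180):
        q=bot.ik(pos,rot(deg+k))
        if q is not None and np.abs(q[5])<2.9: o.append((np.abs(np.array(q)-q0).max(),deg+k))
    return rot(min(o)[1])
def st(*a):
    s=bot.sense(); print(*a,"t",round(s["time"],2),"tcp",np.round(s["tcp_pos"],4),"open",round(s["opening"],3),"gf",round(s["grasp_force"],1),"F",np.round(s["ft_force"],1),"j6",round(s["joints"][5],2))
E
python3 - <<'E'
from h import *
b=np.array([.3855,-.2815]); R=best([*b,.2],26)
bot.move_to([*b,.17],R); st("above")
bot.move_l([*b,.066],vel=.15); st("down")
bot.command_gripper(0,15); st("grip")
bot.move_l([*b,.24],vel=.25); st("lift")
pot=np.array([.6745,-.0745]); R=best([*pot,.24],53)
bot.move_to([*pot,.24],R); st("over pot")
p,d=bot.get_image("top"); cv2.imwrite("pics/top1.png",cv2.resize(p[100:300,200:500],None,fx=2,fy=2))
p,d=bot.get_image("side"); cv2.imwrite("pics/side1.png",cv2.resize(p[100:300,200:500],None,fx=2,fy=2))
E
```

```text
above t 1.31 tcp [ 0.3858 -0.2824  0.1703] open 1.001 gf 0.0 F [ 0.2 -0.6  0.3] j6 -1.23
down t 2.15 tcp [ 0.3858 -0.2822  0.0664] open 1.001 gf 0.0 F [-0.   0.3  1.2] j6 -1.23
grip t 2.7 tcp [ 0.3857 -0.2818  0.0664] open 0.683 gf 15.0 F [-0.5 -0.2  5.1] j6 -1.23
lift t 3.55 tcp [ 0.3847 -0.2808  0.2387] open 0.681 gf 15.0 F [-0.  -0.4 -1.2] j6 -1.23
over pot t 4.88 tcp [ 0.6736 -0.0756  0.2397] open 0.68 gf 15.0 F [-0.3 -0.7 -1. ] j6 -1.14
```

View pics/side1.png

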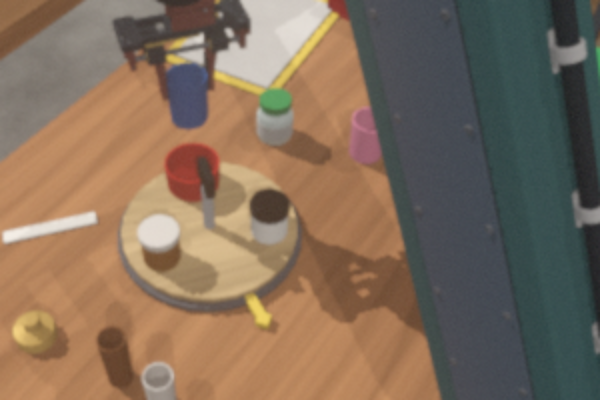

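The blue beaker (crop 188,95) hangs upright in the fingers above the pot; the scene is undisturbed. Lowering it now.

```bash
python3 - <<'E'
from h import *
pot=np.array([.6745,-.0745])
bot.move_l([*pot,.125],vel=.12); st("near")
print(bot.move_l([*pot,.094],vel=.03,contact_N=4)); st("touch")
bot.command_gripper(1.0); st("open")
bot.move_l([*pot,.30],vel=.25); st("up")
w=np.array([.464,.2645]); R=best([*w,.30],85)
bot.move_to([*w,.25],R); st("above white")
p,d=bot.get_image("side"); cv2.imwrite("pics/side2.png",cv2.resize(p[100:350,200:500],None,fx=2,fy=2))
px,P=cloud("side",d,(265,325,130,205)); 
pb,m=p,cv2.cvtColor(p,cv2.COLOR_BGR2HSV)[px[:,1],px[:,0]]
S=P[(abs(P[:,2]-.111)<.008)&(m[:,0]>100)&(m[:,0]<135)&(m[:,1]>70)]
print(len(S),fitc(S),cv2.minEnclosingCircle(S[:,:2].astype(np.float32)),S[:,2].mean(),P[(m[:,0]>100)&(m[:,0]<135)&(m[:,1]>70)][:,2].max())
E
```

```text
near t 6.09 tcp [ 0.6752 -0.0747  0.1259] open 0.682 gf 15.0 F [ 1.1 -0.1 -2.3] j6 -1.14
True
touch t 6.94 tcp [ 0.674  -0.0744  0.097 ] open 0.682 gf 15.0 F [ 0.9 -0.6  3.9] j6 -1.14
open t 7.57 tcp [ 0.6732 -0.0743  0.0963] open 0.997 gf 0.0 F [ 0.5 -0.4  0.4] j6 -1.14
up t 8.53 tcp [ 0.6736 -0.0743  0.2984] open 1.002 gf 0.0 F [-0.  -0.1 -0.4] j6 -1.14
above white t 10.03 tcp [0.4651 0.264  0.2501] open 1.002 gf 0.0 F [-0.   0.4  0.3] j6 -1.09
75 (array([ 0.67203626, -0.07231765]), np.float64(0.02870491169220226)) ((0.6710698008537292, -0.07284321635961533), 0.031541742384433746) 0.10828095724978756 0.11400593489994482
```

View pics/side2.png

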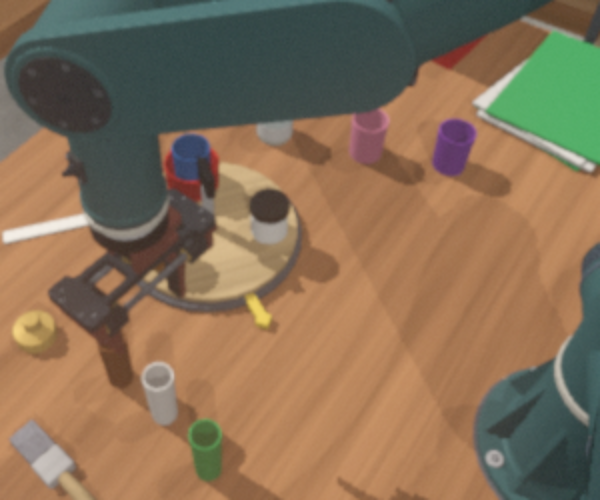

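The blue beaker stands upright in the red pot (crop 190,155), and the white one (160,392) is still standing. Next is the slim beaker.

```bash
python3 - <<'E'
from h import *
w=np.array([.464,.2645])
bot.move_l([*w,.093],vel=.15); st("down")
bot.command_gripper(0,12); st("grip")
bot.move_l([*w,.32],vel=.25); st("lift")
t=np.array([.6735,-.074]); R=best([*t,.32],53)
bot.move_to([*t,.32],R); st("over")
bot.move_l([*t,.24],vel=.12); st("above rim")
for n in("side","top"):
    p,d=bot.get_image(n); cv2.imwrite(f"pics/{n}3.png",cv2.resize(p[100:300,200:500],None,fx=2,fy=2))
E
```

```text
down t 11.28 tcp [0.4647 0.2647 0.0937] open 0.998 gf 0.0 F [0.4 0.2 0.8] j6 -1.09
grip t 12.08 tcp [0.464  0.2646 0.093 ] open 0.452 gf 12.0 F [-0.7 -0.6  1.2] j6 -1.09
lift t 13.14 tcp [0.4631 0.2641 0.3186] open 0.451 gf 12.0 F [-0.2  0.8 -1.1] j6 -1.09
over t 14.62 tcp [ 0.6732 -0.0725  0.32  ] open 0.453 gf 12.0 F [ 0.8  0.9 -0.8] j6 -1.14
above rim t 15.43 tcp [ 0.674  -0.0739  0.2408] open 0.451 gf 12.0 F [ 0.7 -0.3 -0.6] j6 -1.14
```

View pics/side3.png

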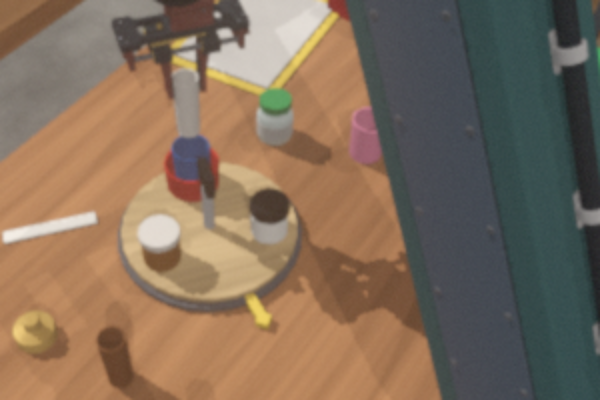

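```bash
python3 - <<'E'
from h import *
t=np.array([.6735,-.074])
bot.move_l([*t,.155],vel=.1); st("in")
print(bot.move_l([*t,.125],vel=.03,contact_N=4)); st("touch")
bot.command_gripper(.8); st("open")
bot.move_l([*t,.30],vel=.25); st("up")
bot.move_to([.45,-.25,.30],best([.45,-.25,.30],53)); st("aside")
for n in("side","top"):
    p,d=bot.get_image(n); cv2.imwrite(f"pics/{n}4.png",p); np.save(f"pics/{n}4.npy",d)
a=cv2.imread("pics/top4.png")[90:250,220:440]; b=cv2.imread("pics/side4.png")[120:280,220:440]
cv2.imwrite("pics/both4.png",cv2.resize(np.vstack([a,b]),None,fx=1.8,fy=1.8))
for n,b in(("top",(316,338,155,185)),("side",(294,314,172,205))):
    d=np.load(f"pics/{n}4.npy"); img=cv2.imread(f"pics/{n}4.png")
    px,P=cloud(n,d,b); dark=img[px[:,1],px[:,0]].max(1)<90
    S=P[(abs(P[:,2]-.157)<.008)&dark]; v=np.linalg.svd(S[:,:2]-S[:,:2].mean(0),full_matrices=False)[2][0]
    r=cv2.minAreaRect(S[:,:2].astype(np.float32)*1000)
    print(n,"handle",len(S),r,np.degrees(np.arctan2(v[1],v[0])))
    m=[(s,c,mm) for s,c,mm in comps(img,(20,120,90),(35,255,255),8) if np.hypot(*(plane(n,[c],.014)[0,:2]-[.598,-.017]))<.21]
    for s,c,mm in m:
        vv,u=np.nonzero(mm); Q=plane(n,np.c_[u,vv],.014)[:,:2]; w=np.linalg.svd(Q-Q.mean(0),full_matrices=False)[2][0]
        print(n,"ptr",s[4],Q.mean(0).round(4),np.degrees(np.arctan2(w[1],w[0])).round(1))
E
```

```text
in t 16.53 tcp [ 0.6741 -0.0741  0.1557] open 0.457 gf 12.0 F [ 0.8  0.3 -0.7] j6 -1.14
True
touch t 17.34 tcp [ 0.6732 -0.0739  0.1286] open 0.454 gf 12.0 F [-0.4  0.2  4. ] j6 -1.14
open t 18.0 tcp [ 0.6725 -0.0738  0.128 ] open 0.804 gf 0.0 F [ 0.2 -0.6 -0.4] j6 -1.14
up t 18.84 tcp [ 0.6727 -0.0739  0.2986] open 0.806 gf 0.0 F [-0.   0.3 -0.5] j6 -1.14
aside t 19.94 tcp [ 0.4509 -0.2498  0.2999] open 0.799 gf 0.0 F [-0.3 -0.1  0.6] j6 -1.57
top handle 56 ((597.5648803710938, -20.15479278564453), (10.278912544250488, 45.416786193847656), 51.971126556396484) 143.92050495308894
top ptr 110 [0.45   0.0595] 153.6
side handle 58 ((598.392578125, -14.754537582397461), (13.588926315307617, 50.308082580566406), 48.1172981262207) 141.84468261233508
side ptr 122 [0.4496 0.0638] 150.6
```

View pics/both4.png

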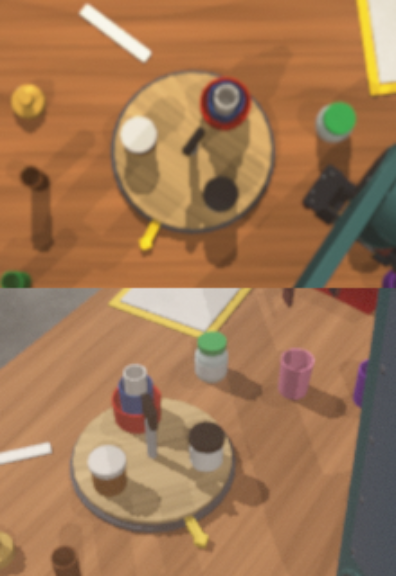

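Both beakers are nested upright in the pot (top crop 226,97; side crop 135,378), with rims at stepped heights. The pointer lies at about 152.1° and the handle at about −36.6°, so the turn is about −171°.

```bash
cat > g.py <<'E'
from h import *
c=np.array([.598,-.0172])
opts=[]
for k in(0,180,-180):
    q=bot.ik([*c,.138],rot(53.4+k)); 
    if q is not None: opts.append((q[5],53.4+k))
print(opts)
qa=np.array(bot.ik([*c,.138],rot(53.4))); qb=np.array(bot.ik([*c,.138],rot(43.4)))
sg=-np.sign(qb[5]-qa[5])  # dj6/dyaw sign
print("sign",sg)
ch=[]
for j,y in opts:
    for dl in(-171.3,188.7):
        e=j+sg*np.radians(dl)
        if abs(e)<2.8 and abs(j)<2.8: ch.append((max(abs(e),abs(j)),y,dl))
print(ch); _,y,dl=min(ch)
R=rot(y)
bot.move_to([*c,.25],R); st("above")
bot.command_gripper(.6)
print(bot.move_l([*c,.138],vel=.1,contact_N=8)); st("at handle")
bot.command_gripper(0,8); st("grip8"); print(bot.sense()["wrist_torque"])
E
python3 g.py
```

```text
[(np.float64(-1.0761863319931706), 53.4), (np.float64(2.0654063215966225), 233.4), (np.float64(2.0654063215966225), -126.6)]
sign -1.0
[(np.float64(1.913562676673116), 53.4, -171.3), (np.float64(2.0654063215966225), 233.4, 188.7), (np.float64(2.0654063215966225), -126.6, 188.7)]
above t 21.12 tcp [ 0.5979 -0.0179  0.2502] open 0.805 gf 0.0 F [ 0.4 -0.2  0.7] j6 -1.08
False
at handle t 22.89 tcp [ 0.5986 -0.0173  0.1387] open 0.598 gf 0.0 F [-0.1 -0.  -0. ] j6 -1.08
grip8 t 23.57 tcp [ 0.598  -0.0172  0.138 ] open 0.159 gf 8.0 F [-0.1  0.3  1. ] j6 -1.08
[ 0.073345   -0.08529122  0.02084492]
```

```bash
python3 - <<'E'
from h import *
bot.command_gripper(0,35); st("grip35")
q=np.array(bot.sense()["joints"]); s=bot.sense()["ee_rot"]; s=np.array(s)
y0=np.degrees(np.arctan2(s[1,1],s[0,1])); print("yaw",y0)
q0=np.array(bot.ik([.598,-.0172,.138],rot(y0)))
tot=np.radians(y0-(62.1-180))
for f in np.linspace(0,1,6)[1:]:
    t=q0.copy(); t[5]+=f*tot; bot.move_joints(t); st(f)
bot.pause(.5); s=np.array(bot.sense()["ee_rot"]); print("yaw",np.degrees(np.arctan2(s[1,1],s[0,1]))); st()
for n in("top","side"):
    p,d=bot.get_image(n); cv2.imwrite(f"pics/{n}5.png",p); np.save(f"pics/{n}5.npy",d)
    for nm,lo,hi,z in(("ptr",(20,120,90),(35,255,255),.014),("red",(0,150,60),(6,255,255),.07),("red2",(172,150,60),(180,255,255),.07)):
        for a,c,mm in comps(p,lo,hi,10):
            P=plane(n,[c],z)[0]
            if np.hypot(P[0]-.598,P[1]+.017)<.22: print(n,nm,a,c.round(1),P.round(4))
a=cv2.imread("pics/top5.png")[90:260,220:440]; b=cv2.imread("pics/side5.png")[120:290,220:440]
cv2.imwrite("pics/both5.png",cv2.resize(np.vstack([a,b]),None,fx=1.7,fy=1.7))
E
```

```text
grip35 t 23.79 tcp [ 0.598  -0.0172  0.1381] open 0.159 gf 35.0 F [-0.6 -0.4  0.5] j6 -1.08
yaw 53.39897846694833
0.2 t 24.42 tcp [ 0.5985 -0.0169  0.138 ] open 0.157 gf 35.0 F [ 2.3  2.3 -0.8] j6 -0.48
0.4 t 25.04 tcp [ 0.5991 -0.0169  0.1381] open 0.159 gf 35.0 F [ 4.4  2.7 -1.6] j6 0.12
0.6000000000000001 t 25.67 tcp [ 0.5995 -0.0172  0.1381] open 0.158 gf 35.0 F [ 5.6  1.6 -3.9] j6 0.72
0.8 t 26.29 tcp [ 0.5997 -0.0177  0.1381] open 0.159 gf 35.0 F [ 5.8 -1.6 -3.7] j6 1.31
1.0 t 26.92 tcp [ 0.5996 -0.0183  0.1381] open 0.155 gf 35.0 F [ 6.  -2.4 -4. ] j6 1.91
yaw -117.80991486827551
t 27.42 tcp [ 0.5996 -0.0183  0.1381] open 0.154 gf 35.0 F [ 4.6 -2.1 -3.5] j6 1.91
top red [304 185  23  22  77] [320.  194.5] [0.527  0.0033 0.07  ]
side ptr [322 246  14  18 120] [328.7 255.1] [0.4492 0.0639 0.014 ]
side red [303 218  29  27 300] [317.6 234.9] [0.4944 0.0557 0.07  ]
```

View pics/both5.png

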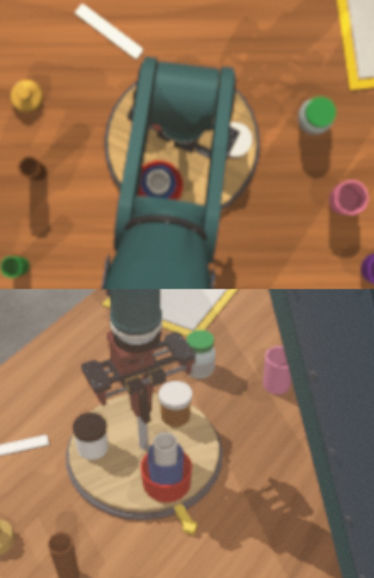

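The pot, still nested, now sits by the yellow pointer (side crop: pot 167,470; pointer 187,518). I'll check the angle with a rim fit.

```bash
python3 - <<'E'
from h import *
for n,b,ax in(("side",(290,345,190,262),(.5965,-.0145)),("top",(290,345,165,222),(.5985,-.019))):
    img=cv2.imread(f"pics/{n}5.png"); d=np.load(f"pics/{n}5.npy"); px,P=cloud(n,d,b)
    h=cv2.cvtColor(img,cv2.COLOR_BGR2HSV)[px[:,1],px[:,0]]; H=h[:,0].astype(int)
    red=((H<8)|(H>170))&(h[:,1]>120)&(abs(P[:,2]-.076)<.006)
    blu=(H>100)&(H<135)&(h[:,1]>70)&(abs(P[:,2]-.111)<.006)
    wh=(h[:,1]<70)&(abs(P[:,2]-.141)<.006)
    for nm,m in(("pot",red),("blue",blu),("slim",wh)):
        S=P[m]
        if len(S)<6: print(n,nm,len(S));continue
        c,r=fitc(S); e=cv2.minEnclosingCircle(S[:,:2].astype(np.float32))
        an=lambda c:np.degrees(np.arctan2(c[1]-ax[1],c[0]-ax[0])).round(1)
        print(n,nm,len(S),c.round(4),r.round(4),"ang",an(c),"enc",np.round(e[0],4),round(e[1],4),an(e[0]),"z",S[:,2].mean().round(4))
E
```

```text
side pot 98 [0.5131 0.0292] 0.0423 ang 152.4 enc [0.5137 0.0303] 0.0446 151.6 z 0.075
side blue 0
side slim 65 [0.5149 0.028 ] 0.0182 ang 152.5 enc [0.516  0.0281] 0.0212 152.1 z 0.1397
top pot 27 [0.5145 0.026 ] 0.0424 ang 151.8 enc [0.5223 0.0204] 0.0431 152.7 z 0.0746
top blue 16 [0.516  0.0245] 0.0283 ang 152.2 enc [0.5154 0.0238] 0.0291 152.8 z 0.1113
top slim 38 [0.5173 0.0243] 0.018 ang 151.9 enc [0.5177 0.0244] 0.0193 151.7 z 0.1414
```

The pot measures about 152.1°, which matches the pointer. All three heights are right and the grip is holding at 35 N, so I'm handing in.

```bash
python3 - <<'E'
from h import *
st(); print(bot.close_job())
E
```

```text
t 27.52 tcp [ 0.5996 -0.0183  0.1381] open 0.158 gf 35.0 F [ 5.8 -2.4 -4.4] j6 1.91
the job is handed in; nothing more can be done
None
```

The job is handed in at 27.5 s of the 67 s limit: the blue beaker is in the red pot and the white one inside it, both upright and let go, with the pot within about 1° of the yellow pointer by camera and the handle still gripped at 35 N.

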